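Rack the weighted handles to cure, slug end down

ROBOT

A 6-joint arm with a two-finger parallel gripper is mounted at the origin on a cart in front of the work surface, level with it; the furniture and walls round the work are solid. World frame = base frame: x ahead of the robot, y to its left, z up, the work surface at z = 0. Lengths are in m, angles in degrees, forces in N, time in s.
With the tool pointing down it reaches from about 0.25 to 0.725 m from the base axis. Payload 9.7 kg.
Tool frame: the origin (TCP) lies at the very end of the fingers, on their centre line; the grasp point (between the pads) lies grasp_offset behind it (grasp_offset is the distance from the TCP to the grasp point, in m); z points along the fingers, y is the line along which they close (so a half turn about z gives the same grasp; the last joint's range is limited). The gripper opens to 85 mm and grips with 20 to 120 N. Pads are 22 mm wide; open, the fingers measure 114 mm over their backs; the gripper's body (76 mm by 85 mm) begins 54 mm behind the grasp point. The pads swing forward as they close: fully open they stand 13 mm farther back than shut.
Start: joints at [-77.063, 4.979, 10.078, 95.1, 0, 90], TCP at [0.123, -0.536, 0.197] pointing down, gripper open.
Joint ranges: [-179.16, 179.16], [-48.56, 103.87], [-65.8, 70.77], [-126.05, 130.52], [-82.76, 87.17], [-180, 180]. Speed limits (degrees/s): [127.2, 127.2, 147.25, 180, 180, 180].

INTERFACE

Orientations are given as [roll, pitch, yaw] about the fixed x, y, z axes, in that order (R = Rz(yaw) Ry(pitch) Rx(roll)).
In Python, from workcell import get_obs, camera, calibration, job_done, recognise, cut_out, mark_of, grasp_offset gives the robot as it stands.
- The arm moves only by the tool servo_tool, never from a script. Its argument "moves" is a list of rows, each a list of 3 entries, a list of its own where there are three numbers: the turn, a rotation vector about the tool's x, y, z in degrees, then the shift along the tool's x, y, z in m, then the opening in per cent of the stroke, from 0 (shut) to 100 (fully open). In form: [[[ax, ay, az], [x, y, z], claw], ...]. A call has 1 to 12 rows; each row shifts and turns the commanded pose from where the row before left it, along the tool's axes as they then stand; what a row does not reach is not made up. A row lasts 1/10 s, in which the tool goes at most 50 mm and 8.59 degrees, less where a joint would pass 70% of its speed; a pose out of reach is approached as far as the arm can. A call is refused whole if a number of a shift passes 0.05 or a number of a turn 8.59, either way. A call with a gripper value outside its range is refused whole. The fingers move at their own pace and stop on an object; "force" is the grip in N (left out, the last holds). Time passes only in rows, so rows that do not move let the fingers close. It gives the time, the measured TCP pose, the force, the opening and the grip force at its end, in the units of the state.
- get_obs(): the state, without advancing time (a new reading comes with each control period).
- camera(name): name is "side" or "top"; returns (picture, depth): 420x560x3 uint8, red, green, blue; 420x560 float32, m along the optical axis (not along the pixel's ray), 0 where there is no reading.
- calibration(name): a dict with "camera_matrix" (3x3 intrinsics, pixels), "R" (3x3) and "t" (3): a world point X has camera coordinates R X + t. Camera axes: x right, y down, z forward; pixel columns grow to the right and rows downward; lengths in m; the calibration is good to about 2 mm. A picture is of the moment at which its call begins. calibration takes no time and is no camera call.
- job_done(): hands the job in; it is judged then, once.
Trained networks look in the newest picture that a camera, given by its name, has taken for a name from the list of things; names that differ only in an ending like _2 or _b are one class to them, and where a whole thing is asked for, a point or a joint stands for the part that bears it (a point fixed in the world has none). Each returns a list of dicts, best first, with "score" (0 to 1); they miss things now and then, are a little off and sometimes report something else, mostly with a low value. They report only what shows in the picture. A call takes as long as a camera call. They do not tell look-alikes from the thing itself.
- recognise(name, camera): "xyz" ([x, y, z] in m, in the coordinates of the camera as it stood for that picture, good to about 4 mm: the middle of the surface that is visible of it).
- cut_out(name, camera): "mask" (420x560 bool, what is visible of it).
- mark_of(name, camera): "xyz" ([x, y, z] in m, in the coordinates of the camera as it stood for that picture, good to about 4 mm: a listed point, or the origin of a listed thing).
The state is a dict: "time": time; "q": joint angles; "qd": joint speeds; "joint_efforts": joint torques, N m; "ee_pos": TCP position; "tcp_rot": TCP orientation; "wrist_force": force on the tool from outside, world axes, zero at the start; "torque": the same for the moment, N m; "opening": finger opening in m; "grasp_force": force on a finger pad.
Only numpy, scipy, OpenCV 4.12 (cv2) and the standard library are available. Lean on these libraries where they do the work, as an engineer would, in place of code of your own. Each camera call takes 0.05 s, during which the arm holds its last target. There are 200 camera calls.

TASK

Each of the two blue handles lying on the table has a lead slug freshly bonded inside one end, and nothing shows which: feel for the heavy end by lifting the handle, then lay each in a free lane of the sloping curing rack with the heavy end down, slid fully home under the keeper bar against the ledge, so that the slug stays bedded while the resin sets. The resin is wet, so never lay one in the rack heavy end up. Leave the handle already racked and everything else on the table where they are.

Things in the scene. Friction and masses are not known exactly. Their poses are not given: they have to be found in the camera images.
- handle_1: Blue handle lying among other things on the table, 130 mm long, alike at both ends: round shaft 22 mm thick with black rubber rings, an aluminium hexagon 14 mm long at each end, 26 mm across flats, 30 mm across corners. Origin on its centre line at mid-length (13 mm up as it lies), x along it. A hidden lead slug fills one end, +x or -x: not known which.
- handle_2: A second such handle lying close to it, the slug perhaps in its other end. Each weighs about 0.24 kg (give or take a sixth), two thirds of it slug, so the centre of mass lies about 27 mm from mid-length towards the slug: held level at mid-length it pulls on the wrist with about 0.065 N m, slug end down.
- handle_3: A third such handle, already home in the middle lane of the rack, slug end down; it stays there.
- rack: Wooden curing rack, fixed to the table: base 150 mm deep (x) by 190 mm wide (y), 125 mm tall. Origin at the centre of its underside, z up; its low front is its -x side, which faces roughly towards the robot.
- rack_board: The rack's sloping plywood board. Origin in the middle lane, on the upper face at the foot of the 24 mm high stop ledge at its low end; x points up the slope, 40 degrees above level, y to the left across the lanes, z square out of the face. The face ends at x = 135 mm. Home, a handle lies flat on it, low end against the ledge: mid-length at x = 65, z = 13 mm.
- lane_left (a point): Foot of the free left lane, on the board's face at the ledge (board x = 0, y = +54 mm; axes as the board's). In each lane wooden cheeks 42 mm high leave a pocket 36 mm wide from x = 0 to 24 mm. Above it the face is bare up to x = 109 mm; from there to 133 mm strips 5 mm high, 14 mm wide, stand midway between lanes.
- lane_right (a point): Foot of the free right lane, likewise (board x = 0, y = -54 mm). Let go on the slope, a handle tends to slide down by itself.
- keeper (a point): Middle of the steel keeper bar's underside. The bar, 8 mm thick, runs across all lanes (along board y) at board x = 14 mm, its underside 31 mm above the face: a handle lying on the board can enter the pocket only by sliding down under it.
- die_short: steel threaded die standing upright, 33 mm across its hex ring, 56 mm tall; origin at the centre of its underside
- centre_plug: grey turned plug with a conical tip, 21 mm round, 33 mm tall, standing; origin at the centre of its underside
- collet_holder: black tube-shaped holder with a wider foot, standing, 32 x 42 mm at the foot, 68 mm tall; origin at its underside, near the middle
- lead_lump: dull grey lead casting, 21 x 32 mm, 34 mm tall; origin at the centre of its underside
- die_tall: tall steel threaded die standing upright, 33 mm across, 128 mm tall; origin at the centre of its underside
- mug_1: white dotted mug with a handle, 82 x 117 mm, 91 mm tall; origin at its underside
- lube_tin: round white tin, 60 mm across, 19 mm tall; origin at the centre of its underside
- glass_bowl: shallow clear glass bowl, 96 mm across, 31 mm tall; origin at the centre of its underside
There are look-alikes about, which are no part of the job. Leave any turquoise look-alike of the handle_1 alone.

How it is judged (in metres and radians):
At the end, for the whole second after the job is handed in: All three handles lie at rest on the rack's board, each in its own lane (centre line within 8 mm of the lane's middle and within 7 degrees of its direction), slug end down under the keeper bar, with the low end within 6 mm of the stop ledge (x of handle_1 in the frame of rack_board between 0.06 and 0.071 m and x of handle_1_slug in the frame of rack_board between 0.015 and 0.034 m and z of handle_1 in the frame of rack_board between 0.008 and 0.019 m and (y of handle_1 in the frame of rack_board between -0.062 and -0.046 m or y of handle_1 in the frame of rack_board between -0.008 and 0.008 m or y of handle_1 in the frame of rack_board between 0.046 and 0.062 m) and angle between the x axis of each of handle_1, handle_2, handle_3 and the x axis of rack_board, either way round below 0.12 rad and linear speed of each of handle_1, handle_2, handle_3 below 0.02 m/s and x of handle_2 in the frame of rack_board between 0.06 and 0.071 m and x of handle_2_slug in the frame of rack_board between 0.015 and 0.034 m and z of handle_2 in the frame of rack_board between 0.008 and 0.019 m and (y of handle_2 in the frame of rack_board between -0.062 and -0.046 m or y of handle_2 in the frame of rack_board between -0.008 and 0.008 m or y of handle_2 in the frame of rack_board between 0.046 and 0.062 m) and x of handle_3 in the frame of rack_board between 0.06 and 0.071 m and x of handle_3_slug in the frame of rack_board between 0.015 and 0.034 m and z of handle_3 in the frame of rack_board between 0.008 and 0.019 m and (y of handle_3 in the frame of rack_board between -0.062 and -0.046 m or y of handle_3 in the frame of rack_board between -0.008 and 0.008 m or y of handle_3 in the frame of rack_board between 0.046 and 0.062 m)); the robot touches nothing.
It fails at once if a handle is laid in the rack with its slug end up ((x of handle_1 in the frame of rack_board between 0.03 and 0.1 m and y of handle_1 in the frame of rack_board between -0.09 and 0.09 m and z of handle_1 in the frame of rack_board between -0.005 and 0.022 m and x of handle_1_slug in the frame of rack_board above 0.09 m) or (x of handle_2 in the frame of rack_board between 0.03 and 0.1 m and y of handle_2 in the frame of rack_board between -0.09 and 0.09 m and z of handle_2 in the frame of rack_board between -0.005 and 0.022 m and x of handle_2_slug in the frame of rack_board above 0.09 m)).
It fails at once if the handle already in the rack is shifted by more than 10 mm (distance of handle_3 from where it was at the start of the episode above 0.01 m).
It fails at once if another thing on the table is shifted by more than 20 mm (distance of any of die_short, centre_plug, collet_holder, lead_lump, die_tall, mug_1, lube_tin, glass_bowl from where it was at the start of the episode above 0.02 m).
It also fails if it takes over 61 s, if anything falls off the work surface, if the arm or the gripper's body presses on something with over 40 N, if the wrist force passes 120 N, or if a joint passes its speed limit or range.

## Working session

There is one attempt and no reset: what is moved stays moved. The work goes in short steps, Python scripts to look and compute and a tool call to move; the robot and the scene stay as the last step left them, time stands still between calls to the robot, and variables do not carry over. Pictures are saved under pics/ and viewed, at most 10 in all, crops included, and the job is handed in when it is done.

Besides the shell and the picture viewer there is one more tool, called after ">>>" as a command line: name --argument value ..., lists and objects as JSON in quotes. servo_tool: Moves the arm, as the interface text tells. Its arguments: {"type":"object","properties":{"moves":{"type":"array"},"force":{"type":"number"}},"required":["moves"]}

```bash
mkdir -p pics; ls
cat > h.py <<'E'
import numpy as np, cv2
from workcell import *
def world(name,p):
    c=calibration(name); return np.array(c["R"]).T@(np.asarray(p)-np.array(c["t"]))
def px(name,X):
    c=calibration(name); p=np.array(c["R"])@np.asarray(X)+np.array(c["t"]); p=np.array(c["camera_matrix"])@p; return p[:2]/p[2]
def cloud(name,depth):
    c=calibration(name);K=np.array(c["camera_matrix"]);v,u=np.indices(depth.shape)
    P=np.stack([(u-K[0,2])/K[0,0]*depth,(v-K[1,2])/K[1,1]*depth,depth],-1)
    return (P-np.array(c["t"]))@np.array(c["R"])
E
python3 - <<'E'
from h import *
for n in("top","side"):
    im,d=camera(n); cv2.imwrite(f"pics/{n}0.png",im[:,:,::-1]); np.savez(f"{n}0.npz",im=im,d=d)
    c=calibration(n); print(n,-np.array(c["R"]).T@np.array(c["t"]))
    for t in("handle_1","rack"):
        for r in recognise(t,n): 
            w=world(n,r["xyz"]);print(t,round(r["score"],2),w.round(3),px(n,w).round())
    for t in("rack_board","lane_left","lane_right","keeper"):
        for r in mark_of(t,n): print("mark",t,round(r["score"],2),world(n,r["xyz"]).round(3))
print(get_obs(),grasp_offset)
E
```

```text
pics
top [ 0.52795407 -0.05204143  1.11712857]
handle_1 0.78 [ 0.536 -0.186  0.027] [314. 227.]
handle_1 0.74 [ 0.597 -0.236  0.021] [332. 205.]
handle_1 0.71 [0.509 0.041 0.024] [231. 235.]
handle_1 0.61 [0.563 0.261 0.105] [141. 212.]
handle_1 0.47 [0.557 0.242 0.073] [152. 215.]
rack 0.94 [0.56  0.244 0.073] [151. 214.]
rack 0.38 [0.766 0.103 0.04 ] [210. 140.]
mark rack_board 0.74 [0.514 0.249 0.037]
mark lane_left 0.73 [ 0.559 -0.07   0.006]
mark lane_left 0.61 [0.501 0.3   0.035]
mark lane_right 0.94 [0.526 0.203 0.037]
mark keeper 0.61 [0.501 0.245 0.067]
side [0.07627806 0.68886523 0.46837664]
handle_1 0.56 [0.555 0.268 0.102] [188. 255.]
handle_1 0.51 [ 0.536 -0.159  0.021] [306. 213.]
rack 0.76 [0.54  0.312 0.061] [179. 288.]
mark rack_board 0.91 [0.509 0.249 0.032]
mark rack_board 0.49 [ 0.769 -0.235  0.007]
mark lane_left 0.56 [0.498 0.307 0.032]
mark lane_right 0.8 [0.524 0.193 0.033]
mark keeper 0.91 [0.499 0.247 0.067]
mark keeper 0.46 [ 0.765  0.116 -0.001]
{'time': 0.7, 'q': array([-7.70633556e+01,  4.97859612e+00,  1.00796973e+01,  9.50980394e+01,
        1.42591164e-03,  8.99999190e+01]), 'qd': array([-0.12100852,  0.06487844, -0.02259885,  0.03567388,  0.03075362,
       -0.08676046]), 'joint_efforts': array([-3.40993965e-04, -5.19957054e+01,  4.64786911e+01,  1.02399092e-03,
       -4.96102257e-05,  1.27384448e-05]), 'ee_pos': array([ 0.1231422 , -0.53605578,  0.19700036]), 'tcp_rot': array([ 1.79996938e+02, -1.42590732e-03,  1.29367255e+01]), 'wrist_force': array([-0.86706312, -0.2733274 ,  0.47845946]), 'torque': array([-0.00908028, -0.00078656,  0.06520208]), 'grasp_force': 0.0, 'opening': 0.0856134806951648} 0.0187
```

Run:
```python
import cv2
t=cv2.imread("pics/top0.png");s=cv2.imread("pics/side0.png")
cv2.imwrite("pics/a.png",cv2.resize(t[120:330,100:380],None,fx=2.85,fy=2.85,interpolation=cv2.INTER_CUBIC))
```

```text
(no output)
```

View pics/a.png

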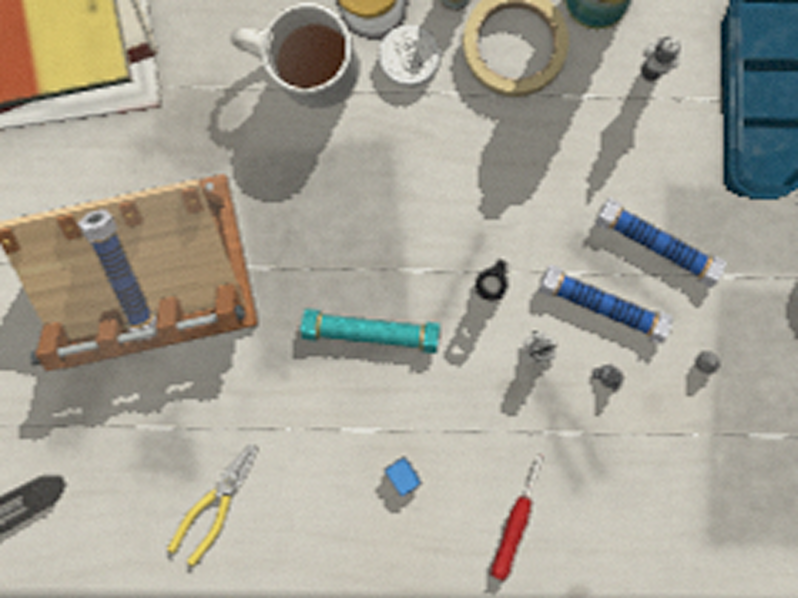

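View pics/side0.png

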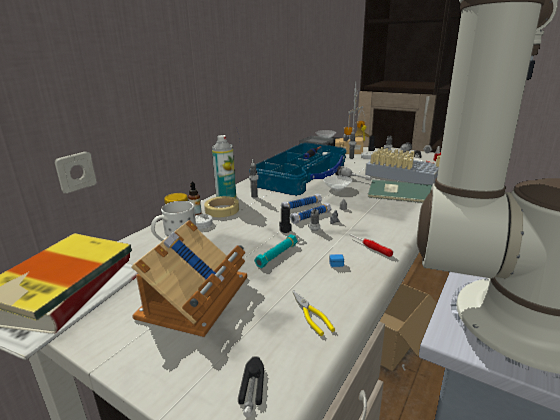

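The crop shows the two blue handles at top-camera pixels (314,227) and (332,205). The turquoise look-alike is at (231,235), and handle_3 sits in the rack at (141,212). The two blue ones with aluminium hexagon ends fit the description. A black holder, a die, a lump and a plug stand close by.

Run:
```python
from h import *
z=np.load("top0.npz");im,d=z["im"],z["d"];W=cloud("top",d)
ok=d>0
print("table z",np.median(W[300:320,200:300,2]))
def rect(m):
    p=W[m][:,:2].astype(np.float32);r=cv2.minAreaRect(p);return np.round(r[0],4),np.round(r[1],3),round(r[2],1)
# components above the table in region
hi=(ok&(W[...,2]>0.010)&(W[...,0]>0.42)&(W[...,0]<0.72)&(W[...,1]>-0.36)&(W[...,1]<0.12)).astype(np.uint8)
n,l,s,c=cv2.connectedComponentsWithStats(hi,connectivity=4)
for i in range(1,n):
    if s[i,4]>12: print(c[i].round(),s[i,4],*rect(l==i),"zmax",W[l==i][:,2].max().round(3))
# hue blue pixels
hsv=cv2.cvtColor(im,cv2.COLOR_RGB2HSV)
b=((hsv[...,0]>105)&(hsv[...,0]<125)&(hsv[...,1]>120)).astype(np.uint8)
n,l,s,c=cv2.connectedComponentsWithStats(b,connectivity=8)
for i in range(1,n):
    if 60<s[i,4]<3000:
        p=W[(l==i)&ok];q=p-p.mean(0);v=np.linalg.svd(q,full_matrices=False)[2][0];v*=np.sign(v[0])
        print("blue",c[i].round(),s[i,4],p.mean(0).round(4),v.round(3),(q@v).min().round(3),(q@v).max().round(3),np.degrees(np.arctan2(v[1],v[0])).round(1))
# board plane: RANSAC-ish
m=ok&(W[...,0]>0.5)&(W[...,0]<0.63)&(W[...,1]>0.16)&(W[...,1]<0.34)&(W[...,2]>0.04)
p=W[m];rng=np.random.default_rng(0);best=None
for k in range(500):
    a=p[rng.choice(len(p),3,False)];nn=np.cross(a[1]-a[0],a[2]-a[0]);nn/=np.linalg.norm(nn)+1e-9
    e=abs((p-a[0])@nn)<.002
    if best is None or e.sum()>best.sum():best=e
q=p[best];c0=q.mean(0);nn=np.linalg.svd(q-c0,full_matrices=False)[2][2];nn*=np.sign(nn[2])
print("plane",c0.round(4),nn.round(3),best.sum(),"tilt",np.degrees(np.arccos(nn[2])),"yaw",np.degrees(np.arctan2(-nn[1],-nn[0])))
```

```text
table z 0.002379094693888209
[364. 175.] 370 [ 0.6795 -0.3252] [0.08  0.069] 0.3 zmax 0.076
[332. 205.] 409 [ 0.5971 -0.2339] [0.13  0.029] 62.3 zmax 0.033
[273. 218.] 94 [ 0.5571 -0.074 ] [0.029 0.037] 46.2 zmax 0.074
[313. 226.] 414 [ 0.5366 -0.1816] [0.131 0.03 ] 68.1 zmax 0.031
[230. 236.] 423 [0.5068 0.0433] [0.13  0.029] 84.7 zmax 0.033
[289. 242.] 104 [ 0.4934 -0.1178] [0.03  0.028] 1.8 zmax 0.061
[348. 247.] 50 [ 0.4826 -0.2816] [0.019 0.02 ] 0.2 zmax 0.034
[314. 251.] 53 [ 0.4673 -0.185 ] [0.02  0.023] 3.9 zmax 0.036
blue [424. 196.] 242 [ 0.6229 -0.4799  0.048 ] [ 0.002 -1.     0.006] -0.119 0.143 -89.9
blue [332. 205.] 231 [ 0.5955 -0.2328  0.0239] [ 0.471  0.882 -0.004] -0.046 0.046 61.9
blue [312. 227.] 236 [ 0.5354 -0.1804  0.024 ] [ 0.382  0.924 -0.003] -0.046 0.046 67.6
plane [0.5689 0.2575 0.0834] [-0.626 -0.153  0.764] 1720 tilt 40.150294583435056 yaw 13.729048019120054
```

```bash
cat >> h.py <<'E'
from scipy.spatial.transform import Rotation as Ro
def go(pos,rpy):
    o=get_obs();R=Ro.from_euler("xyz",o["tcp_rot"],degrees=True);T=Ro.from_euler("xyz",rpy,degrees=True) if not isinstance(rpy,Ro) else rpy
    d=np.array(pos)-o["ee_pos"]
    print("t",round(o["time"],2),"q",o["q"].round(1),"pos",o["ee_pos"].round(4),"rpy",o["tcp_rot"].round(2))
    print("shift now-frame",R.inv().apply(d).round(4),"target-frame",T.inv().apply(d).round(4),"turn",np.degrees((R.inv()*T).as_rotvec()).round(2))
E
python3 -c "
from h import *
go([.5366,-.1816,.15],[180,0,67.8])"
```

```text
t 0.7 q [-77.1   5.   10.1  95.1   0.   90. ] pos [ 0.1231 -0.5361  0.197 ] rpy [180.    -0.    12.94]
shift now-frame [ 0.4823 -0.2529  0.047 ] target-frame [0.4844 0.2489 0.047 ] turn [  0.     0.   -54.86]
```

>>> servo_tool --moves '[[[0,0,0],[0.04,-0.021,0.004],70],[[0,0,0],[0.04,-0.021,0.004],70],[[0,0,0],[0.04,-0.021,0.004],70],[[0,0,0],[0.04,-0.021,0.004],70],[[0,0,0],[0.04,-0.021,0.004],70],[[0,0,0],[0.04,-0.021,0.004],70],[[0,0,0],[0.04,-0.021,0.004],70],[[0,0,0],[0.04,-0.021,0.004],70],[[0,0,0],[0.04,-0.021,0.004],70],[[0,0,0],[0.04,-0.021,0.004],70],[[0,0,0],[0.04,-0.021,0.004],70],[[0,0,0],[0.04,-0.021,0.004],70]]'

```text
time: 1.9
ee_pos: [0.5358, -0.1814, 0.149]
tcp_rot: [180.0, -0.0, 12.9]
wrist_force: [0.6, -1.6, 0.1]
opening: 0.0599
grasp_force: 0.0
```

>>> servo_tool --moves '[[[0,0,-8],[0,0,0],70],[[0,0,-8],[0,0,0],70],[[0,0,-8],[0,0,0],70],[[0,0,-8],[0,0,0],70],[[0,0,-8],[0,0,0],70],[[0,0,-8],[0,0,0],70],[[0,0,-7],[0,0,0],70],[[0,0,0],[0,0,0],70],[[0,0,0],[0,0,0],70]]'

```text
time: 2.8
ee_pos: [0.5345, -0.183, 0.149]
tcp_rot: [-180.0, 0.0, 67.7]
wrist_force: [0.2, -0.1, -0.0]
opening: 0.06
grasp_force: 0.0
```

```bash
python3 -c "
from h import *
go([.5366,-.1816,.004],[180,0,67.8]);o=get_obs();print(o['wrist_force'],o['torque'],o['opening'])"
```

```text
t 2.8 q [-18.9   6.3   6.2  89.9  -0.   93.4] pos [ 0.5345 -0.183   0.149 ] rpy [-180.      0.     67.73]
shift now-frame [0.002  0.0014 0.145 ] target-frame [0.002  0.0014 0.145 ] turn [-0.    0.   -0.07]
[ 0.21573523 -0.07400701 -0.03337255] [-0.05071334  0.05852696 -0.0077112 ] 0.05997614835256103
```

>>> servo_tool --moves '[[[0,0,0],[0.001,0.001,0.04],70],[[0,0,0],[0.001,0.001,0.04],70],[[0,0,0],[0,0,0.03],70],[[0,0,0],[0,0,0.02],70],[[0,0,0],[0,0,0.015],70],[[0,0,0],[0,0,0],70]]'

```text
time: 3.4
ee_pos: [0.536, -0.1815, 0.0021]
tcp_rot: [-179.8, 0.0, 67.8]
wrist_force: [-0.3, -0.0, 0.7]
opening: 0.0597
grasp_force: 0.0
```

>>> servo_tool --moves '[[[0,0,0],[0,0,0],0],[[0,0,0],[0,0,0],0],[[0,0,0],[0,0,0],0],[[0,0,0],[0,0,0],0],[[0,0,0],[0,0,0],0],[[0,0,0],[0,0,0],0]]' --force 80

```text
time: 4.0
ee_pos: [0.5372, -0.1819, 0.0042]
tcp_rot: [180.0, -0.0, 67.9]
wrist_force: [0.1, -0.1, -0.4]
opening: 0.0002
grasp_force: 0.0
```

Run:
```python
from h import *
t,d=camera("top");s,_=camera("side");t=t[:,:,::-1];s=s[:,:,::-1]
a=cv2.resize(t[170:290,240:400],(800,600),interpolation=cv2.INTER_CUBIC)[::1]
b=s[150:270,230:390]
cv2.imwrite("pics/b.png",np.vstack([cv2.resize(t[180:280,240:400],(480,300)),cv2.resize(b[20:120],(480,300),interpolation=cv2.INTER_CUBIC)]))
print(get_obs())
```

```text
{'time': 4.1, 'q': array([-1.87046404e+01,  7.99692653e+00, -8.01247906e+00,  7.39899684e+01,
        1.67068294e-04,  9.33590582e+01]), 'qd': array([-0.13047799,  0.13151867, -0.03579278, -0.09312611,  0.10083006,
        0.00039714]), 'joint_efforts': array([-4.72234788e-04, -5.49664307e+01,  4.61026347e+01,  1.69890471e-03,
        1.71225798e-05,  8.61037115e-04]), 'ee_pos': array([ 0.53713399, -0.18185733,  0.00403214]), 'tcp_rot': array([ 1.79999385e+02, -2.03460706e-04,  6.79363014e+01]), 'wrist_force': array([-0.29998791, -0.36604319, -0.41445998]), 'torque': array([ 0.04770123,  0.02899857, -0.01678942]), 'grasp_force': 0.0, 'opening': 0.0003449774511730113}
```

View pics/b.png

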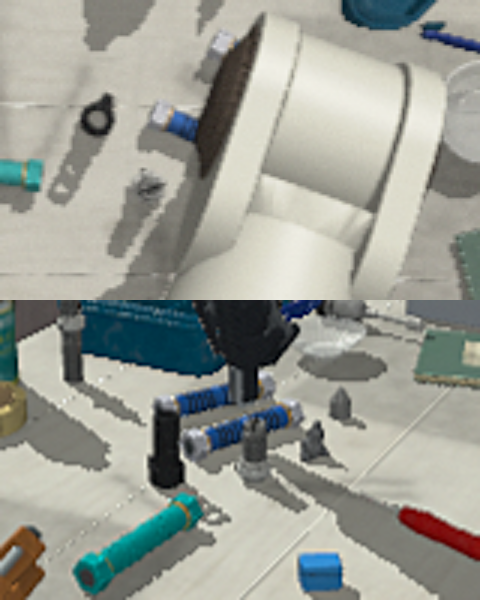

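The view shows the fingers shut between the two handles, so the near handle sits on the -x side of them. I'll measure where it lies now, using the side camera, which sees both.

Run:
```python
from h import *
def f(n,im,d):
    W=cloud(n,d);hsv=cv2.cvtColor(im,cv2.COLOR_RGB2HSV)
    b=((hsv[...,0]>105)&(hsv[...,0]<125)&(hsv[...,1]>110)&(d>0)&(W[...,2]<.04)&(W[...,2]>.0)&(W[...,1]<-.1)&(W[...,1]>-.32)).astype(np.uint8)
    b=cv2.morphologyEx(b,cv2.MORPH_CLOSE,np.ones((3,3)))
    k,l,s,c=cv2.connectedComponentsWithStats(b,connectivity=8)
    for i in range(1,k):
        if s[i,4]>15:
            p=W[(l==i)&(d>0)];q=p-p.mean(0);v=np.linalg.svd(q,full_matrices=False)[2][0]
            print(n,c[i].round(),s[i,4],p.mean(0).round(4),np.degrees(np.arctan2(v[1],v[0])).round(1),(q@v).min().round(3),(q@v).max().round(3))
z=np.load("side0.npz");print("before");f("side",z["im"],z["d"])
print("now")
for n in("side","top"): f(n,*camera(n))
```

```text
before
side [302. 202.] 170 [ 0.588  -0.2312  0.0186] 62.3 -0.047 0.046
side [321. 209.] 53 [ 0.5151 -0.208   0.0209] 93.3 -0.016 0.089
side [305. 214.] 81 [ 0.5376 -0.1554  0.02  ] 70.8 -0.028 0.019
now
side [297. 203.] 107 [ 0.5964 -0.2156  0.0186] 63.1 -0.031 0.028
side [321. 209.] 53 [ 0.5152 -0.2085  0.0208] 93.4 -0.016 0.088
side [305. 214.] 81 [ 0.5376 -0.1554  0.02  ] 72.0 -0.028 0.02
top [301. 222.] 62 [ 0.548  -0.1484  0.024 ] -128.6 -0.014 0.015
```

Run:
```python
from h import *
im,d=camera("side");W=cloud("side",d)
print(px("side",[.537,-.182,.004]),px("side",[.537,-.182,.05]))
for v in range(170,222,4): print(v,[(u,*W[v,u].round(3),*im[v,u]) for u in (306,311,316)])
```

```text
[309.63648445 215.83870356] [309.86861337 201.03168072]
170 [(306, np.float64(0.546), np.float64(-0.175), np.float64(0.142), np.uint8(27), np.uint8(29), np.uint8(31)), (311, np.float64(0.526), np.float64(-0.165), np.float64(0.148), np.uint8(29), np.uint8(31), np.uint8(35)), (316, np.float64(0.509), np.float64(-0.16), np.float64(0.152), np.uint8(22), np.uint8(26), np.uint8(27))]
174 [(306, np.float64(0.547), np.float64(-0.177), np.float64(0.13), np.uint8(29), np.uint8(32), np.uint8(34)), (311, np.float64(0.526), np.float64(-0.165), np.float64(0.137), np.uint8(25), np.uint8(30), np.uint8(33)), (316, np.float64(0.508), np.float64(-0.159), np.float64(0.142), np.uint8(26), np.uint8(29), np.uint8(31))]
178 [(306, np.float64(0.547), np.float64(-0.176), np.float64(0.119), np.uint8(27), np.uint8(30), np.uint8(31)), (311, np.float64(0.525), np.float64(-0.163), np.float64(0.126), np.uint8(25), np.uint8(28), np.uint8(31)), (316, np.float64(0.511), np.float64(-0.165), np.float64(0.128), np.uint8(21), np.uint8(26), np.uint8(26))]
182 [(306, np.float64(0.545), np.float64(-0.172), np.float64(0.109),
[... 2508 characters left out ...]
5), np.uint8(82), np.uint8(84), np.uint8(84))]
214 [(306, np.float64(0.536), np.float64(-0.158), np.float64(0.02), np.uint8(23), np.uint8(54), np.uint8(98)), (311, np.float64(0.495), np.float64(-0.109), np.float64(0.049), np.uint8(101), np.uint8(104), np.uint8(103)), (316, np.float64(0.483), np.float64(-0.115), np.float64(0.049), np.uint8(82), np.uint8(84), np.uint8(81))]
218 [(306, np.float64(0.536), np.float64(-0.159), np.float64(0.007), np.uint8(53), np.uint8(65), np.uint8(82)), (311, np.float64(0.496), np.float64(-0.111), np.float64(0.036), np.uint8(81), np.uint8(82), np.uint8(79)), (316, np.float64(0.483), np.float64(-0.115), np.float64(0.038), np.uint8(56), np.uint8(57), np.uint8(57))]
```

The depth shows the fingertips really ended at about z = 0.04, above the handle, with a gap below. The reported TCP z of 0.004 is therefore about 35 mm too low. xy agrees, and nothing was touched. I'll open and go down in small steps, watching the force.

>>> servo_tool --moves '[[[0,0,0],[0,0,0],70],[[0,0,0],[0,0,0],70],[[0,0,0],[0,0,0],70],[[0,0,0],[0,0,0],70],[[0,0,0],[0,0,0.005],70],[[0,0,0],[0,0,0.005],70],[[0,0,0],[0,0,0.005],70],[[0,0,0],[0,0,0.005],70],[[0,0,0],[0,0,0],70]]'

```text
time: 5.15
ee_pos: [0.5365, -0.1817, -0.0171]
tcp_rot: [-179.9, 0.0, 67.9]
wrist_force: [0.2, -0.7, -0.2]
opening: 0.0599
grasp_force: 0.0
```

Run:
```python
from h import *
im,d=camera("side");W=cloud("side",d)
o=get_obs();print(o["ee_pos"],o["wrist_force"],o["opening"])
cv2.imwrite("pics/c.png",cv2.resize(im[170:240,260:360,::-1],(800,560),interpolation=cv2.INTER_CUBIC))
```

```text
[ 0.53677836 -0.18173675 -0.01658817] [ 0.14081349  0.2549512  -0.23387571] 0.05977282201815749
```

View pics/c.png

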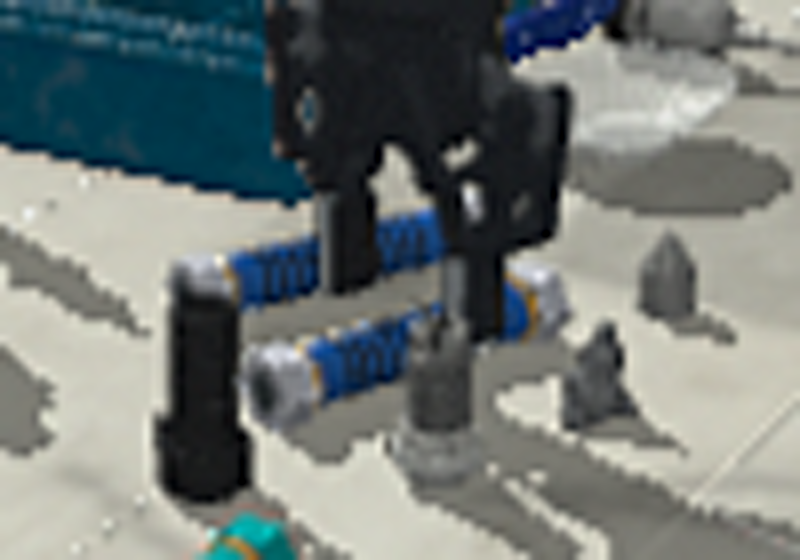

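The picture confirms it: the open fingers straddle the near handle at crop (340,280) and (485,330), still too high. I'll go down 14 mm more and close.

>>> servo_tool --moves '[[[0,0,0],[0,0,0.005],70],[[0,0,0],[0,0,0.005],70],[[0,0,0],[0,0,0.004],70],[[0,0,0],[0,0,0],0],[[0,0,0],[0,0,0],0],[[0,0,0],[0,0,0],0],[[0,0,0],[0,0,0],0],[[0,0,0],[0,0,0],0]]' --force 80

```text
time: 6.0
ee_pos: [0.5374, -0.1819, -0.0295]
tcp_rot: [180.0, -0.0, 67.9]
wrist_force: [-1.3, 0.7, 3.0]
opening: 0.0196
grasp_force: 78.6
```

>>> servo_tool --moves '[[[0,0,0],[0,0,-0.02],0],[[0,0,0],[0,0,-0.04],0],[[0,0,0],[0,0,-0.04],0],[[0,0,0],[0,0,-0.04],0],[[0,0,0],[0,0,-0.03],0],[[0,0,0],[0,0,0],0],[[0,0,0],[0,0,0],0],[[0,0,0],[0,0,0],0]]'

```text
time: 6.8
ee_pos: [0.5365, -0.1816, 0.138]
tcp_rot: [-179.8, 0.0, 67.9]
wrist_force: [-0.1, -0.2, -2.2]
opening: 0.0189
grasp_force: 78.7
```

```bash
cat >> h.py <<'E'
def feel(n=16):
    F=[];T=[]
    for i in range(n):
        camera("side");o=get_obs();F.append(o["wrist_force"]);T.append(o["torque"])
    F=np.array(F);T=np.array(T);R=Ro.from_euler("xyz",o["tcp_rot"],degrees=True)
    print("F",F.mean(0).round(2),"T",T.mean(0).round(4),"sd",T.std(0).round(3),"T tool axes",R.inv().apply(T.mean(0)).round(4),"open",o["opening"],o["grasp_force"])
E
python3 - <<'E'
from h import *
feel()
go([.5366,-.1816,.15],[180,0,67.8])
im,d=camera("side");cv2.imwrite("pics/d.png",cv2.resize(im[130:250,230:390,::-1],(800,600),interpolation=cv2.INTER_CUBIC))
E
```

```text
F [ 0.3   0.05 -2.28] T [ 0.0457 -0.0228 -0.0081] sd [0.02  0.016 0.031] T tool axes [-0.004   0.051   0.0081] open 0.019568069727922216 78.66597533226013
t 7.6 q [-18.7   6.5   5.4  88.9   0.   93.4] pos [ 0.5372 -0.1819  0.14  ] rpy [180.    -0.    67.94]
shift now-frame [ 0.     -0.0006 -0.01  ] target-frame [ 0.     -0.0006 -0.01  ] turn [ 0.   -0.    0.14]
```

View pics/d.png

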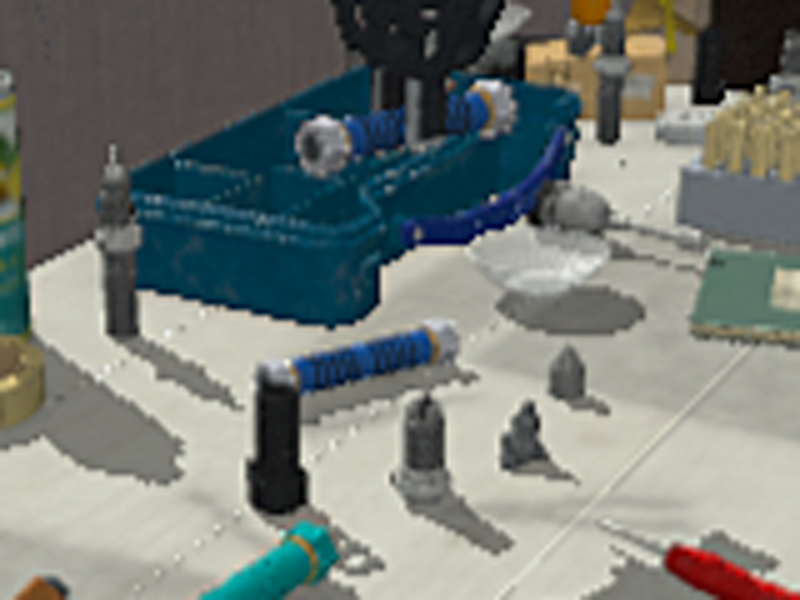

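The picture shows the near handle held level and clear of everything. The weight is 2.3 N and the moment points to the slug at the -tool-x end, the far -y end at crop (497,107). Next I need the exact rack frame and the wrist range for the placing pose.

Run:
```python
from h import *
y=13.7
B=Ro.from_euler("ZY",[y,-40],degrees=True)  # board axes: x up slope
print(B.as_matrix().round(3))
T=B*Ro.from_euler("x",180,degrees=True); print("tcp rpy",T.as_euler("xyz",degrees=True))
for q1 in(16,20,25,30,35):
    M=Ro.from_euler("z",-q1,degrees=True)*T*Ro.from_euler("x",-180,degrees=True)
    e=M.as_euler("YXZ",degrees=True);print(q1,"p",e[0]+90,"q5",e[1],"q6",180-e[2])
# rack fit in board frame from first top picture
z=np.load("top0.npz");d=z["d"];W=cloud("top",d);c0=np.array([.5689,.2575,.0834])
for n in("top","side"):
    z=np.load(n+"0.npz");d=z["d"];W=cloud(n,d);im=z["im"]
    p=B.inv().apply((W-c0).reshape(-1,3)).reshape(W.shape)
    m=(d>0)&(abs(p[...,0])<.14)&(abs(p[...,1])<.13)&(W[...,2]>.01)
    face=m&(abs(p[...,2])<.003);print(n,"face x range",np.percentile(p[face][:,0],[0.5,1,50,99,99.5]).round(4),"y",np.percentile(p[face][:,1],[0.5,99.5]).round(4),"z med",np.median(p[face][:,2]).round(4))
    h=m&(p[...,2]>.015)&(p[...,2]<.03)&(p[...,0]>-.03)&(p[...,0]<.06)
    q=p[h];q=q[abs(q[:,1]-np.median(q[:,1]))<.02];f=np.polyfit(q[:,0],q[:,1],1);print("handle3 y",np.median(q[:,1]).round(4),"slope deg",np.degrees(np.arctan(f[0])).round(2),"len",len(q))
    h=m&(abs(p[...,1]-np.median(q[:,1]))<.012)&(p[...,2]>.01)&(p[...,2]<.035);print("handle3 x range",np.percentile(p[h][:,0],[1,99]).round(4),"top z",np.percentile(p[h][:,2],[50,95]).round(4))
    k=m&(p[...,2]>.037)&(p[...,2]<.05);print("high pts x",np.percentile(p[k][:,0],[1,50,99]).round(4),"y",np.percentile(p[k][:,1],[1,99]).round(4))
```

```text
[[ 0.744 -0.237 -0.624]
 [ 0.181  0.972 -0.152]
 [ 0.643  0.     0.766]]
tcp rpy [180.  -40.   13.7]
16 p 50.02273582647973 q5 -1.4781784477521969 q6 181.76229327561518
20 p 50.17080321564247 q5 -4.0447655578574615 q6 184.83412069261055
25 p 50.55131100117059 q5 -7.235721666413222 q6 188.7027589913423
30 p 51.152995059845196 q5 -10.393588629812106 q6 192.6262226911651
35 p 51.982352398376 q5 -13.502829911021191 q6 196.6292151394352
top face x range [-0.1068 -0.1052 -0.0005  0.0621  0.0626] y [-0.0832  0.095 ] z med 0.0001
handle3 y 0.0041 slope deg 0.25 len 271
handle3 x range [-0.0826  0.0573] top z [0.0224 0.0269]
high pts x [-0.072  -0.058  -0.0476] y [-0.0868  0.0991]
side face x range [-0.1104 -0.1099 -0.0054  0.0581  0.0586] y [-0.0819  0.0974] z med 0.0007
handle3 y 0.0126 slope deg 0.81 len 459
handle3 x range [-0.0857  0.0532] top z [0.0225 0.027 ]
high pts x [-0.0749 -0.0622 -0.052 ] y [-0.0849  0.1025]
```

```bash
cat >> h.py <<'E'
B=Ro.from_euler("ZY",[13.7,-40],degrees=True);O=np.array([.512,.2503,.0355])
T=B*Ro.from_euler("x",180,degrees=True)
def bp(x,y,z): return O+B.apply([x,y,z])
E
python3 - <<'E'
from h import *
P=bp(.095,-.054,.09);Z=T.apply([0,0,1]);print(P,P+.0425*Z)
go((P+.0425*Z)+[0,0,.04],[180,0,67.9])
E
```

```text
[0.53928802 0.20137076 0.16550882] [0.56582925 0.20784082 0.13295193]
t 7.65 q [-18.7   6.5   5.4  88.9   0.   93.4] pos [ 0.5372 -0.1819  0.14  ] rpy [180.    -0.    67.94]
shift now-frame [ 0.3719 -0.1198 -0.0329] target-frame [ 0.3718 -0.12   -0.0329] turn [ 0.   -0.    0.04]
```

>>> servo_tool --moves '[[[0,0,0],[0,0,-0.033],0],[[0,0,0],[0.04,-0.013,0],0],[[0,0,0],[0.04,-0.013,0],0],[[0,0,0],[0.04,-0.013,0],0],[[0,0,0],[0.04,-0.013,0],0],[[0,0,0],[0.04,-0.013,0],0],[[0,0,0],[0.04,-0.013,0],0],[[0,0,0],[0.04,-0.013,0],0],[[0,0,0],[0.04,-0.013,0],0],[[0,0,0],[0.04,-0.013,0],0],[[0,0,0],[0.012,-0.003,0],0],[[0,0,-8],[0,0,0],0]]'

```text
time: 8.85
ee_pos: [0.5655, 0.2099, 0.1725]
tcp_rot: [-180.0, 0.0, 76.1]
wrist_force: [-0.1, -1.0, -2.6]
opening: 0.0193
grasp_force: 79.1
```

>>> servo_tool --moves '[[[0,0,-8.5],[0,0,0],0],[[0,0,-8.5],[0,0,0],0],[[0,0,-8.5],[0,0,0],0],[[0,0,-8.5],[0,0,0],0],[[0,0,-8.5],[0,0,0],0],[[0,0,-8.5],[0,0,0],0],[[0,0,-8.5],[0,0,0],0],[[0,0,-8.5],[0,0,0],0],[[0,0,-8.5],[0,0,0],0],[[0,0,-8.5],[0,0,0],0],[[0,0,-8.5],[0,0,0],0],[[0,0,-8.5],[0,0,0],0]]'

```text
time: 10.05
ee_pos: [0.5658, 0.2073, 0.173]
tcp_rot: [-180.0, 0.0, 178.3]
wrist_force: [-1.0, 0.6, -2.0]
opening: 0.019
grasp_force: 79.0
```

>>> servo_tool --moves '[[[0,0,-8.5],[0,0,0],0],[[0,0,-8.5],[0,0,0],0],[[0,0,-8.5],[0,0,0],0],[[0,0,-8.5],[0,0,0],0],[[0,0,-8.5],[0,0,0],0],[[0,0,-8.5],[0,0,0],0],[[0,0,-8.5],[0,0,0],0],[[0,0,-8.5],[0,0,0],0],[[0,0,-8.5],[0,0,0],0],[[0,0,-8.5],[0,0,0],0],[[0,0,-8.5],[0,0,0],0],[[0,0,-8.5],[0,0,0],0]]'

```text
time: 11.25
ee_pos: [0.5658, 0.2073, 0.173]
tcp_rot: [180.0, -0.0, -79.7]
wrist_force: [-0.1, -0.5, -2.3]
opening: 0.019
grasp_force: 79.0
```

>>> servo_tool --moves '[[[0,0,-8.5],[0,0,0],0],[[0,0,-8.5],[0,0,0],0],[[0,0,-8.5],[0,0,0],0],[[0,0,-8.5],[0,0,0],0],[[0,0,-8.5],[0,0,0],0],[[0,0,-8.5],[0,0,0],0],[[0,0,-8.5],[0,0,0],0],[[0,0,-8.5],[0,0,0],0],[[0,0,-8.5],[0,0,0],0],[[0,0,-8.5],[0,0,0],0],[[0,0,-8.5],[0,0,0],0]]'

```text
time: 12.35
ee_pos: [0.5658, 0.2074, 0.173]
tcp_rot: [180.0, 0.0, 13.8]
wrist_force: [-1.0, -0.3, -1.5]
opening: 0.0192
grasp_force: 79.0
```

Run:
```python
from h import *
go([0.5658,.2078,.133],T)
```

```text
t 12.35 q [  20.1   11.9   15.2   93.3   -0.  -173.6] pos [0.5658 0.2074 0.173 ] rpy [179.99   0.    13.76]
shift now-frame [ 0.0001 -0.0004  0.04  ] target-frame [-0.0256 -0.0004  0.0307] turn [-1.e-02  4.e+01  6.e-02]
```

>>> servo_tool --moves '[[[0,8,0],[0,0,0],0],[[0,8,0],[0,0,0],0],[[0,8,0],[0,0,0],0],[[0,8,0],[0,0,0],0],[[0,8,0],[0,0,0],0],[[0,0,0],[0,0,0],0],[[0,0,0],[0,0,0],0]]'

```text
time: 13.05
ee_pos: [0.5647, 0.2073, 0.173]
tcp_rot: [180.0, -39.8, 13.4]
wrist_force: [0.5, -0.3, -1.0]
opening: 0.0192
grasp_force: 79.0
```

```bash
cat >> h.py <<'E'
def held(n,im,d,c,show=True):
    """blue shaft points near c (world) -> axis fit in board frame"""
    W=cloud(n,d);hsv=cv2.cvtColor(im,cv2.COLOR_RGB2HSV)
    b=(hsv[...,0]>105)&(hsv[...,0]<125)&(hsv[...,1]>100)&(d>0)&(np.linalg.norm(W-c,axis=-1)<.08)
    p=B.inv().apply(W[b]-O)
    return p
E
python3 - <<'E'
from h import *
go([0.5658,.2078,.133],T)
o=get_obs();c=o["ee_pos"]-.0425*Ro.from_euler("xyz",o["tcp_rot"],degrees=True).apply([0,0,1])
print("expected centre world",c,"board",B.inv().apply(c-O))
for n in("top","side"):
    im,d=camera(n);cv2.imwrite(f"pics/e{n}.png",im[:,:,::-1]);np.savez(f"{n}1.npz",im=im,d=d)
    p=held(n,im,d,c);print(n,len(p))
    if len(p)>20:
        print("med",np.median(p,0).round(4),"5%",np.percentile(p,5,0).round(4),"95%",np.percentile(p,95,0).round(4))
        v=np.linalg.svd(p-p.mean(0),full_matrices=False)[2][0];print("axis",(v*np.sign(v[0])).round(3))
t=cv2.imread("pics/etop.png")[150:270,70:230];s=cv2.imread("pics/eside.png")[150:330,110:350]
cv2.imwrite("pics/e.png",np.hstack([cv2.resize(t,(400,300)),cv2.resize(s,(400,300))]))
E
```

```text
t 13.05 q [  23.6  -30.3  -33.5   47.5   -6.5 -172.2] pos [0.5647 0.2073 0.173 ] rpy [179.99 -39.8   13.44]
shift now-frame [-0.0247 -0.0002  0.0315] target-frame [-0.0248 -0.0002  0.0314] turn [ 0.18  0.2  -0.2 ]
expected centre world [0.53824855 0.20101338 0.20562974] board [ 0.11995077 -0.05410103  0.12143796]
top 0
side 415
med [ 0.111  -0.0462  0.1302] 5% [ 0.0784 -0.0547  0.1203] 95% [ 0.1665 -0.0432  0.1354]
axis [ 1.    -0.003 -0.002]
```

View pics/e.png

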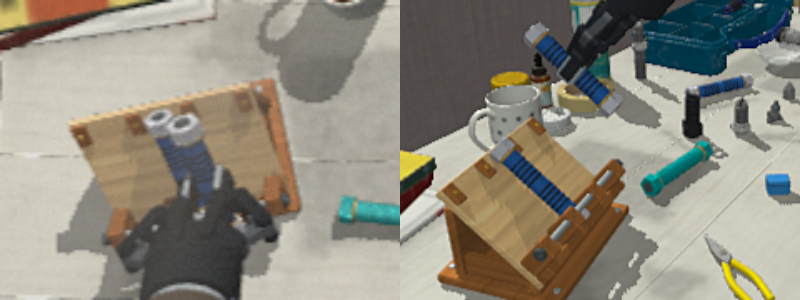

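Both views show the handle held parallel to the board over the right lane, clear of everything. The offset behaves as one along the tool axis. I'll now compare it with handle_3 in the same side picture.

Run:
```python
from h import *
z=np.load("side1.npz");im,d=z["im"],z["d"]
o=get_obs();c=o["ee_pos"]-.0425*Ro.from_euler("xyz",o["tcp_rot"],degrees=True).apply([0,0,1])
for nm,cc in(("held",c),("h3",bp(.065,0,.013))):
    p=held("side",im,d,cc);
    if nm=="h3":p=p[(p[:,2]<.04)]
    print(nm,len(p),np.percentile(p,[2,50,98],0).round(4).tolist())
    hh=p[:,0];v=np.linalg.svd(p-p.mean(0),full_matrices=False)[2][0];print((v*np.sign(v[0])).round(3))
W=cloud("side",d);p=B.inv().apply((W-O).reshape(-1,3))
f=p[(abs(p[:,2])<.006)&(p[:,0]>.04)&(p[:,0]<.13)&(abs(p[:,1]-.04)<.03)];print("face z",np.median(f[:,2]),len(f))
go(bp(.1,-.054,.03)+.0425*T.apply([0,0,1]),T)
```

```text
held 415 [[0.0768, -0.0572, 0.1187], [0.111, -0.0462, 0.1302], [0.1685, -0.0425, 0.1362]]
[ 1.    -0.003 -0.002]
h3 494 [[0.0239, -0.0034, 0.0105], [0.0666, 0.0072, 0.0214], [0.1091, 0.0118, 0.0258]]
[ 1.     0.003 -0.001]
face z 0.0009853190342615278 1230
t 13.15 q [  23.6  -30.1  -33.1   47.4   -6.5 -172.1] pos [0.5674 0.2084 0.1763] rpy [-179.96  -39.98   13.39]
shift now-frame [-0.0241 -0.      0.0922] target-frame [-0.0242  0.0002  0.0922] turn [ 0.16  0.02 -0.24]
```

>>> servo_tool --moves '[[[0,0,0],[-0.005,0,0.02],0],[[0,0,0],[-0.005,0,0.02],0],[[0,0,0],[-0.005,0,0.02],0],[[0,0,0],[-0.005,0,0.02],0],[[0,0,0],[-0.003,0,0.015],0],[[0,0,0],[-0.002,0,0.008],0],[[0,0,0],[0,0,0],0],[[0,0,0],[0,0,0],0]]'

```text
time: 13.95
ee_pos: [0.6122, 0.2191, 0.079]
tcp_rot: [-180.0, -39.9, 13.4]
wrist_force: [0.4, -0.7, -2.3]
opening: 0.0193
grasp_force: 79.0
```

```bash
cat > m.py <<'E'
from h import *
import sys
def meas(ytgt,xg=.095):
    im,d=camera("side");np.savez("side2.npz",im=im,d=d)
    cc=bp(xg,ytgt,.018)
    W=cloud("side",d);hsv=cv2.cvtColor(im,cv2.COLOR_RGB2HSV)
    p=B.inv().apply((W-O).reshape(-1,3)).reshape(W.shape)
    b=(hsv[...,0]>105)&(hsv[...,0]<125)&(hsv[...,1]>100)&(d>0)&(p[...,2]>.006)&(p[...,2]<.07)&(p[...,0]>0)&(p[...,0]<.2)
    for nm,y in(("held",ytgt),("h3",0)):
        q=p[b&(abs(p[...,1]-y)<.02)]
        if len(q)<10: print(nm,"few",len(q));continue
        v=np.linalg.svd(q-q.mean(0),full_matrices=False)[2][0]
        print(nm,len(q),np.percentile(q,[2,50,98],0).round(4).tolist(),"axis",(v*np.sign(v[0])).round(3))
    o=get_obs();c=o["ee_pos"]-.0425*Ro.from_euler("xyz",o["tcp_rot"],degrees=True).apply([0,0,1])
    print("t",o["time"],"state centre board",B.inv().apply(c-O).round(4),"F tool",T.inv().apply(o["wrist_force"]).round(2),"rpy",o["tcp_rot"].round(2),"open",o["opening"].round(4))
meas(float(sys.argv[1]))
E
python3 m.py -.054
```

```text
held 344 [[0.0504, -0.0581, 0.0157], [0.0847, -0.047, 0.027], [0.1427, -0.0429, 0.032]] axis [ 1.    -0.007 -0.006]
h3 500 [[0.0233, -0.004, 0.011], [0.0667, 0.0074, 0.0217], [0.1092, 0.0115, 0.026]] axis [ 1.    -0.003  0.01 ]Traceback (most recent call last):
  File "m.py", line 16, in <module>
    meas(float(sys.argv[1]))
    ~~~~^^^^^^^^^^^^^^^^^^^^
  File "m.py", line 15, in meas
    print("t",o["time"],"state centre board",B.inv().apply(c-O).round(4),"F tool",T.inv().apply(o["wrist_force"]).round(2),"rpy",o["tcp_rot"].round(2),"open",o["opening"].round(4))
                                                                                                                                                              ^^^^^^^^^^^^^^^^^^
AttributeError: 'float' object has no attribute 'round'
```

>>> servo_tool --moves '[[[0,0,0],[0,0,0.004],0],[[0,0,0],[-0.006,0,0],0],[[0,0,0],[-0.006,0,0],0],[[0,0,0],[-0.006,0,0],0],[[0,0,0],[-0.006,0,0],0],[[0,0,0],[-0.002,0,0.001],0],[[0,0,0],[0,0,0],0]]'

```text
time: 14.7
ee_pos: [0.5946, 0.2149, 0.0571]
tcp_rot: [180.0, -39.9, 13.4]
wrist_force: [0.0, -0.2, -1.9]
opening: 0.0191
grasp_force: 79.0
```

```bash
sed -i 's/o\["opening"\].round(4)/o["opening"]/' m.py; python3 m.py -.054
```

```text
held 329 [[0.0237, -0.0572, 0.0112], [0.0572, -0.047, 0.0221], [0.1143, -0.0427, 0.0267]] axis [ 1.    -0.007 -0.008]
h3 499 [[0.0238, -0.0039, 0.0106], [0.0667, 0.0071, 0.0213], [0.1092, 0.0116, 0.0256]] axis [1.    0.003 0.01 ]
t 14.75 state centre board [ 0.0695 -0.0538  0.0129] F tool [-1.02  0.55  0.48] rpy [180.   -39.89  13.44] open 0.01983447722867359
```

>>> servo_tool --moves '[[[0,0,0],[-0.002,0,0.001],0],[[0,0,0],[-0.001,0,0],0],[[0,0,0],[0,0,0],0],[[0,0,0],[0,0,0],38],[[0,0,0],[0,0,0],38],[[0,0,0],[0,0,0],38],[[0,0,0],[0,0,0],38]]'

```text
time: 15.45
ee_pos: [0.5935, 0.2146, 0.055]
tcp_rot: [-180.0, -39.9, 13.4]
wrist_force: [0.9, 1.2, 0.3]
opening: 0.0322
grasp_force: 0.0
```

```bash
python3 m.py -.054
```

```text
held 295 [[0.0235, -0.0572, 0.01], [0.0532, -0.0468, 0.0208], [0.1095, -0.043, 0.0257]] axis [ 1.     0.004 -0.006]
h3 499 [[0.0238, -0.0037, 0.0107], [0.0667, 0.0074, 0.0217], [0.1091, 0.0117, 0.0262]] axis [ 1.    -0.001  0.002]
t 15.5 state centre board [ 0.0667 -0.0538  0.0119] F tool [-0.24  0.06  0.3 ] rpy [-180.    -39.9    13.43] open 0.03240571598146354
```

It lies home, matching handle_3's x and z. I'll retreat square out of the board and level the tool.

>>> servo_tool --moves '[[[0,0,0],[0,0,-0.02],38],[[0,0,0],[0,0,-0.04],38],[[0,0,0],[0,0,-0.04],38],[[0,0,0],[0,0,-0.04],38],[[0,0,0],[0,0,-0.02],50],[[0,-8,0],[0,0,0],70],[[0,-8,0],[0,0,0],70],[[0,-8,0],[0,0,0],70],[[0,-8,0],[0,0,0],70],[[0,-8,0],[0,0,0],70],[[0,0,0],[0,0,0],70]]'

```text
time: 16.6
ee_pos: [0.496, 0.1913, 0.1707]
tcp_rot: [179.9, 1.0, 13.4]
wrist_force: [-1.3, 0.9, -1.9]
opening: 0.0593
grasp_force: 0.0
```

Run:
```python
from h import *
go([.597,-.234,.13],[180,0,-118])
```

```text
t 16.6 q [  21.1    3.1    5.2   93.1    0.  -172.3] pos [0.496  0.1913 0.1707] rpy [179.91   1.03  13.39]
shift now-frame [0.0005 0.437  0.0414] target-frame [ 0.3281 -0.2888  0.0407] turn [  1.22   0.43 131.39]
```

>>> servo_tool --moves '[[[0,0,0],[0,0.03,0],70],[[0,0,0],[0,0.045,0.004],70],[[0,0,0],[0,0.045,0.004],70],[[0,0,0],[0,0.045,0.004],70],[[0,0,0],[0,0.045,0.004],70],[[0,0,0],[0,0.045,0.004],70],[[0,0,0],[0,0.045,0.004],70],[[0,0,0],[0,0.045,0.004],70],[[0,0,0],[0,0.045,0.004],70],[[0,0,0],[0,0.045,0.004],70],[[0,0,8],[0,0,0.004],70],[[0,0,8],[0,0,0.004],70]]'

```text
time: 17.8
ee_pos: [0.536, -0.0654, 0.1568]
tcp_rot: [172.4, -2.1, -18.4]
wrist_force: [0.1, -0.8, -0.1]
opening: 0.06
grasp_force: 0.0
```

>>> servo_tool --moves '[[[0,0,8.2],[0,0,0],70],[[0,0,8.2],[0,0,0],70],[[0,0,8.2],[0,0,0],70],[[0,0,8.2],[0,0,0],70],[[0,0,8.2],[0,0,0],70],[[0,0,8.2],[0,0,0],70],[[0,0,8.2],[0,0,0],70],[[0,0,8.2],[0,0,0],70],[[0,0,8.2],[0,0,0],70],[[0,0,8.2],[0,0,0],70],[[0,0,8.2],[0,0,0],70],[[0,0,8.2],[0,0,0],70]]'

```text
time: 19.0
ee_pos: [0.5359, -0.0647, 0.1568]
tcp_rot: [-176.8, -7.2, -117.1]
wrist_force: [-0.5, 0.1, -0.6]
opening: 0.0598
grasp_force: 0.0
```

>>> servo_tool --moves '[[[0,0,8.5],[0,0,0],70],[[0,0,8.5],[0,0,0],70],[[0,0,0],[0,0,0],70],[[0,0,0],[0,0,0],70]]'

```text
time: 19.4
ee_pos: [0.5359, -0.0647, 0.1566]
tcp_rot: [-174.9, -6.0, -133.6]
wrist_force: [-0.1, 0.4, -1.2]
opening: 0.0599
grasp_force: 0.0
```

Run:
```python
from h import *
go([.597,-.234,-.030],[180,0,-118])
```

```text
t 19.4 q [ -2.3   2.8   3.   90.3  -7.9 -48.9] pos [ 0.5359 -0.0647  0.1566] rpy [-174.94   -6.01 -133.59]
shift now-frame [ 0.0605 -0.1433  0.2074] target-frame [ 0.1208 -0.1335  0.1866] turn [ -4.2   -6.66 -15.3 ]
```

>>> servo_tool --moves '[[[-2.1,-3.3,-7.6],[0,0,0],70],[[-2.1,-3.3,-7.6],[0,0,0],70],[[0,0,0],[0,0,0],70]]'

```text
time: 19.7
ee_pos: [0.5359, -0.0658, 0.1564]
tcp_rot: [180.0, -0.0, -118.1]
wrist_force: [0.9, -0.4, 0.5]
opening: 0.0601
grasp_force: 0.0
```

Run:
```python
from h import *
go([.597,-.234,.1],[180,0,-118])
```

```text
t 19.7 q [ -7.    2.9   3.4  90.5   0.  -68.9] pos [ 0.5359 -0.0658  0.1564] rpy [ 179.98   -0.   -118.1 ]
shift now-frame [ 0.1196 -0.1332  0.0564] target-frame [ 0.1199 -0.1329  0.0564] turn [ 0.02 -0.   -0.1 ]
```

>>> servo_tool --moves '[[[0,0,0],[0.02,-0.022,0],70],[[0,0,0],[0.02,-0.022,0],70],[[0,0,0],[0.02,-0.022,0],70],[[0,0,0],[0.02,-0.022,0],70],[[0,0,0],[0.02,-0.022,0],70],[[0,0,0],[0.02,-0.023,0],70],[[0,0,0],[0,0,0.03],70],[[0,0,0],[0,0,0.03],70],[[0,0,0],[0,0,0],70],[[0,0,0],[0,0,0],70]]'

```text
time: 20.7
ee_pos: [0.5957, -0.2332, 0.0967]
tcp_rot: [179.9, -0.1, -118.4]
wrist_force: [0.1, 0.2, 1.1]
opening: 0.0598
grasp_force: 0.0
```

Run:
```python
from h import *
go([.597,-.234,-.03],[180,0,-118])
```

```text
t 20.7 q [-21.3  16.6  12.4  85.8  -0.1 -82.9] pos [ 0.5957 -0.2332  0.0967] rpy [ 1.7994e+02 -1.3000e-01 -1.1839e+02]
shift now-frame [-0.0002 -0.0017  0.1267] target-frame [ 1.000e-04 -1.500e-03  1.267e-01] turn [ 0.06 -0.13 -0.39]
```

>>> servo_tool --moves '[[[0,0,0],[0,-0.001,0.04],70],[[0,0,0],[0,0,0.035],70],[[0,0,0],[0,0,0.02],70],[[0,0,0],[0,0,0.015],70],[[0,0,0],[0,0,0.01],70],[[0,0,0],[0,0,0.006],70],[[0,0,0],[0,0,0],70],[[0,0,0],[0,0,0],0],[[0,0,0],[0,0,0],0],[[0,0,0],[0,0,0],0],[[0,0,0],[0,0,0],0],[[0,0,0],[0,0,0],0]]' --force 80

```text
time: 21.9
ee_pos: [0.5973, -0.2344, -0.0285]
tcp_rot: [-179.9, -0.1, -118.4]
wrist_force: [-0.8, -1.0, 6.0]
opening: 0.0191
grasp_force: 78.4
```

>>> servo_tool --moves '[[[0,0,0],[0,0,-0.02],0],[[0,0,0],[0,0,-0.04],0],[[0,0,0],[0,0,-0.04],0],[[0,0,0],[0,0,-0.04],0],[[0,0,0],[0,0,-0.04],0],[[0,0,0],[0,0,-0.02],0],[[0,0,0],[0,0,0],0],[[0,0,0],[0,0,0],0],[[0,0,0],[0,0,0],0]]'

```text
time: 22.8
ee_pos: [0.5962, -0.2337, 0.1678]
tcp_rot: [179.8, -0.1, -118.4]
wrist_force: [-0.4, -0.1, -2.8]
opening: 0.0194
grasp_force: 78.6
```

Run:
```python
from h import *
feel(20)
go(bp(.095,.054,.12)+.0425*T.apply([0,0,1])+[0,0,.04],[180,0,-118])
```

```text
F [ 0.03 -0.03 -2.05] T [-0.0484  0.0224  0.005 ] sd [0.02  0.026 0.024] T tool axes [ 0.0033  0.0532 -0.0049] open 0.018820292931398953 78.6113977432251
t 23.8 q [-21.4  17.5  21.7  94.2  -0.1 -83. ] pos [ 0.5969 -0.234   0.1702] rpy [ 1.7997e+02 -7.0000e-02 -1.1836e+02]
shift now-frame [-0.4413  0.3239 -0.0261] target-frame [-0.4433  0.3211 -0.0257] turn [ 0.03 -0.07 -0.36]
```

The weight is 2.1 N and the moment again points to the slug at the -tool-x end, which is this handle's +y end. So tool x must point up the board.

>>> servo_tool --moves '[[[0,0,0],[-0.02,0.015,-0.006],0],[[0,0,0],[-0.03,0.022,-0.01],0],[[0,0,0],[-0.03,0.022,-0.01],0],[[0,0,0],[-0.03,0.022,0],0],[[0,0,0],[-0.03,0.022,0],0],[[0,0,0],[-0.03,0.022,0],0],[[0,0,0],[-0.03,0.022,0],0],[[0,0,0],[-0.03,0.022,0],0],[[0,0,0],[-0.03,0.022,0],0],[[0,0,0],[-0.03,0.022,0],0],[[0,0,0],[-0.03,0.022,0],0],[[0,0,0],[-0.03,0.022,0],0]]'

```text
time: 25.0
ee_pos: [0.5366, 0.1976, 0.1961]
tcp_rot: [180.0, -0.1, -118.4]
wrist_force: [0.0, -0.7, -2.9]
opening: 0.0191
grasp_force: 78.7
```

>>> servo_tool --moves '[[[0,0,0],[-0.03,0.022,0],0],[[0,0,0],[-0.03,0.022,0],0],[[0,0,0],[-0.03,0.022,0],0],[[0,0,0],[0,0,0],0],[[0,0,-8],[0,0,0],0],[[0,0,-8],[0,0,0],0],[[0,0,-8],[0,0,0],0],[[0,0,-8],[0,0,0],0],[[0,0,-8],[0,0,0],0],[[0,0,-8],[0,0,0],0],[[0,0,-8],[0,0,0],0],[[0,0,-8],[0,0,0],0]]'

```text
time: 26.2
ee_pos: [0.5218, 0.3062, 0.196]
tcp_rot: [179.9, -0.0, -54.1]
wrist_force: [-0.1, -0.4, -3.0]
opening: 0.0191
grasp_force: 78.7
```

>>> servo_tool --moves '[[[0,0,-8],[0,0,0],0],[[0,0,-8],[0,0,0],0],[[0,0,-8],[0,0,0],0],[[0,0,-8],[0,0,0],0],[[0,0,-8],[0,0,0],0],[[0,0,-8],[0,0,0],0],[[0,0,-8],[0,0,0],0],[[0,0,-8],[0,0,0],0],[[0,0,0],[0,0,0],0]]'

```text
time: 27.1
ee_pos: [0.5218, 0.3063, 0.196]
tcp_rot: [180.0, 0.1, 9.7]
wrist_force: [0.1, -0.2, -2.4]
opening: 0.0189
grasp_force: 78.7
```

Run:
```python
from h import *
go(bp(.095,.054,.12)+.0425*T.apply([0,0,1])+[0,0,.04],[180,0,13.7])
```

```text
t 27.1 q [  30.4   12.8   18.8   96.1   -0.  -159.3] pos [0.5218 0.3063 0.196 ] rpy [1.7997e+02 6.0000e-02 9.7400e+00]
shift now-frame [ 0.     -0.002   0.0001] target-frame [ 0.0002 -0.002   0.0001] turn [ 0.03  0.06 -3.96]
```

>>> servo_tool --moves '[[[0,0,-4],[0,0,0],0],[[0,0,0],[0,-0.002,0],0],[[0,8,0],[0,0,0],0],[[0,8,0],[0,0,0],0],[[0,8,0],[0,0,0],0],[[0,8,0],[0,0,0],0],[[0,8,0],[0,0,0],0],[[0,0,0],[0,0,0],0],[[0,0,0],[0,0,0],0],[[0,0,0],[0,0,0],0]]'

```text
time: 28.1
ee_pos: [0.5227, 0.3096, 0.1994]
tcp_rot: [-179.8, -40.0, 13.4]
wrist_force: [-0.0, -0.2, -1.8]
opening: 0.0188
grasp_force: 78.8
```

```bash
sed -i 's/<.07)&/<.18)\&/; s/p\[...,0\]<.2)/p[...,0]<.25)/' m.py; python3 m.py .054; python3 -c "
from h import *
go(bp(.095,.054,.03)+.0425*T.apply([0,0,1]),T)"
```

```text
held 555 [[0.0773, 0.0507, 0.1483], [0.1112, 0.0626, 0.16], [0.1695, 0.0658, 0.1649]] axis [ 1.     0.004 -0.   ]
h3 496 [[0.0238, -0.0036, 0.0108], [0.0666, 0.0073, 0.0215], [0.1091, 0.0115, 0.0259]] axis [ 1.     0.002 -0.002]
t 28.15 state centre board [0.1242 0.0551 0.152 ] F tool [-0.64  0.62  2.04] rpy [-179.87  -39.99   13.47] open 0.01913042082821672
t 28.15 q [  38.9  -27.   -28.3   51.5  -15.9 -160. ] pos [0.523  0.3097 0.1992] rpy [-179.87  -39.99   13.47]
shift now-frame [-0.0292  0.0011  0.122 ] target-frame [-0.0292  0.0011  0.122 ] turn [ 0.01  0.01 -0.17]
```

>>> servo_tool --moves '[[[0,0,0],[-0.005,0,0.025],0],[[0,0,0],[-0.005,0,0.03],0],[[0,0,0],[-0.005,0,0.025],0],[[0,0,0],[-0.005,0,0.025],0],[[0,0,0],[-0.004,0,0.018],0],[[0,0,0],[-0.003,0,0.01],0],[[0,0,0],[0,0,0],0],[[0,0,0],[0,0,0],0]]'

```text
time: 28.95
ee_pos: [0.5848, 0.3242, 0.0776]
tcp_rot: [180.0, -39.9, 13.6]
wrist_force: [0.4, -0.3, -1.7]
opening: 0.0191
grasp_force: 78.8
```

```bash
python3 m.py .054
```

```text
held 458 [[0.0477, 0.0491, 0.016], [0.0787, 0.0613, 0.0271], [0.1399, 0.0691, 0.1504]] axis [ 0.89  -0.008 -0.457]
h3 340 [[0.0231, -0.0038, 0.011], [0.0533, 0.0076, 0.0216], [0.0825, 0.0113, 0.0259]] axis [1.    0.008 0.001]
t 29.0 state centre board [0.095  0.0547 0.0185] F tool [-0.98  0.47  2.26] rpy [-179.99  -39.97   13.61] open 0.01912204516166295
```

>>> servo_tool --moves '[[[0,0,0],[0,0,0.003],0],[[0,0,0],[-0.006,0,0],0],[[0,0,0],[-0.006,0,0],0],[[0,0,0],[-0.006,0,0],0],[[0,0,0],[-0.006,0,0.001],0],[[0,0,0],[-0.002,0,0.001],0],[[0,0,0],[-0.002,0,0.001],0],[[0,0,0],[0,0,0],0]]'

```text
time: 29.8
ee_pos: [0.5671, 0.3197, 0.0554]
tcp_rot: [180.0, -40.0, 13.6]
wrist_force: [-10.6, -5.3, 8.0]
opening: 0.0187
grasp_force: 80.8
```

```bash
sed -i 's/<.18)&/<.05)\&/' m.py; python3 m.py .054
```

```text
held 415 [[0.0224, 0.0496, 0.0102], [0.0539, 0.0607, 0.0215], [0.1117, 0.065, 0.0256]] axis [ 1.     0.014 -0.01 ]
h3 267 [[0.0227, -0.0039, 0.011], [0.0466, 0.0072, 0.0213], [0.1101, 0.0117, 0.0259]] axis [ 1.     0.005 -0.   ]
t 29.85 state centre board [0.0663 0.0543 0.0127] F tool [ -3.76   2.79 -14.48] rpy [179.95 -39.99  13.65] open 0.01906647000318689
```

>>> servo_tool --moves '[[[0,0,0],[-0.001,0,-0.001],0],[[0,0,0],[0,0,0],38],[[0,0,0],[0,0,0],38],[[0,0,0],[0,0,0],38],[[0,0,0],[0,0,0],38]]'

```text
time: 30.35
ee_pos: [0.5657, 0.3194, 0.0542]
tcp_rot: [180.0, -39.9, 13.7]
wrist_force: [-0.3, 0.6, 0.3]
opening: 0.0325
grasp_force: 0.0
```

```bash
python3 m.py .054
```

```text
held 384 [[0.0207, 0.0492, 0.0109], [0.0515, 0.0603, 0.0218], [0.1097, 0.0649, 0.026]] axis [ 1.     0.009 -0.013]
h3 272 [[0.0227, -0.0036, 0.0102], [0.0468, 0.0072, 0.0214], [0.11, 0.0114, 0.0258]] axis [1.    0.003 0.   ]
t 30.4 state centre board [0.0644 0.0544 0.0128] F tool [ 0.5  -0.04  0.06] rpy [179.96 -39.91  13.66] open 0.03237343974753656
```

Home as well. I'll retreat and check all three from above.

>>> servo_tool --moves '[[[0,0,0],[0,0,-0.02],38],[[0,0,0],[0,0,-0.04],38],[[0,0,0],[0,0,-0.04],38],[[0,0,0],[0,0,-0.04],38],[[0,0,0],[0,0,-0.04],38],[[0,0,0],[0,0,-0.04],38],[[0,0,0],[-0.04,0,0],38],[[0,0,0],[-0.04,0,0],38],[[0,0,0],[0,0,0],38],[[0,0,0],[0,0,0],38]]'

```text
time: 31.4
ee_pos: [0.3685, 0.272, 0.1719]
tcp_rot: [-180.0, -40.0, 13.7]
wrist_force: [-0.4, 0.6, 0.8]
opening: 0.0325
grasp_force: 0.0
```

```bash
python3 m.py .054; python3 m.py -.054
python3 - <<'E'
from h import *
s,_=camera("side");t,d=camera("top")
cv2.imwrite("pics/f.png",np.hstack([cv2.resize(t[130:280,70:230,::-1],(400,375)),cv2.resize(s[150:330,110:350,::-1],(400,375))]))
E
```

```text
held 563 [[0.0225, 0.0493, 0.011], [0.066, 0.0601, 0.0216], [0.1095, 0.065, 0.0256]] axis [ 1.     0.014 -0.007]
h3 498 [[0.0238, -0.0037, 0.0109], [0.0666, 0.0071, 0.0215], [0.1092, 0.0116, 0.0259]] axis [1.    0.004 0.001]
t 31.45 state centre board [-0.0143  0.055   0.2335] F tool [ 0.1  -0.18 -0.25] rpy [-179.96  -39.99   13.64] open 0.032300188923243545
held 431 [[0.0241, -0.0576, 0.0099], [0.0659, -0.047, 0.0211], [0.1086, -0.0432, 0.0259]] axis [ 1.     0.001 -0.007]
h3 493 [[0.0237, -0.0035, 0.0107], [0.0666, 0.0072, 0.0214], [0.1093, 0.0114, 0.0261]] axis [ 1.     0.003 -0.002]
t 31.5 state centre board [-0.0139  0.0549  0.2334] F tool [0.31 0.06 0.12] rpy [-179.96  -39.99   13.61] open 0.03249713803625523
```

View pics/f.png

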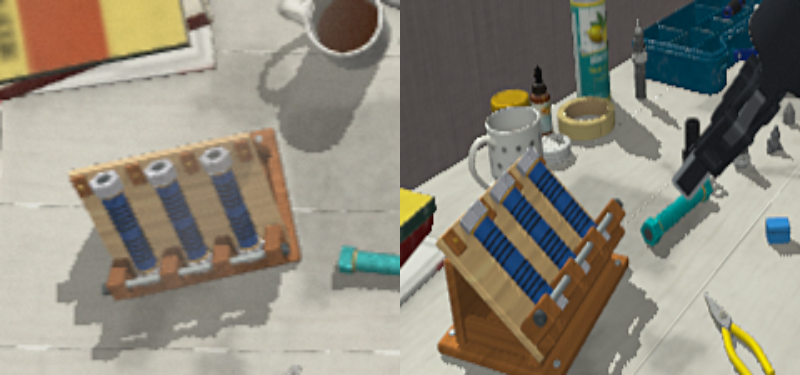

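All three handles lie parallel in their lanes under the keeper bar, with level ends, and the arm is clear.

```bash
python3 -c "
from workcell import *
print(job_done())"
```

```text
the job is handed in; nothing more can be done
None
```

Both loose handles are in the free lanes with the end I felt as heavy facing down, home against the ledge under the keeper bar and level with handle_3; the job was handed in at about 31.5 s, but no verdict came back.

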